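Close up the small-parts storage on the hobby desk

TASK

Close up the small parts with your fingertips only: push the left and right drawers of the little wooden chest fully shut (left and right as the robot sees them) and leave the middle drawer open as it is, and push the raised lid of the flat dark metal parts case over and down until it is fully closed. Any order will do; do not pinch, pick up or carry anything, and do not shove the chest, the case or the other things on the desk about. Finish with the hand clear.

Things in the scene. Friction and masses are not known exactly. Their poses are not given: they have to be found in the camera images.
- chest: low light-wood chest standing loose on the desk, left or right of the metal case; 140 deep (x) x 300 wide (y) x 75 high mm, 2.2 kg. Origin: centre of its underside. Its -x points out of its front, towards the robot (yaw up to 0.2 rad), +y to the robot's left, +z up. Three drawers abreast at y = +95 (left), 0, -95 mm (right); shut, their fronts lie at x = -70 mm.
- drawer_left (a joint): opening of the chest's left drawer in m: 0 fully shut, grows as it comes out along the chest's -x, at most 0.085; starts 0.035 to 0.065. It slides with about 1.5 N of friction, stays where it is left and has no spring or catch; a firm stop at 0.
- drawer_middle (a joint): the same for the middle drawer; starts 0.045 to 0.065 and is to be left as it is
- drawer_right (a joint): the same for the right drawer; starts 0.035 to 0.065
- knob_left (a point): centre of the flat outer end of the left drawer's knob, 42 mm above the desk; the knob is a cylinder 18 mm across that stands 16 mm out from the drawer's front. The front is darker wood, 91 wide, 9 to 66 mm above the desk. Pushing the knob's end along the chest's +x shuts the drawer.
- knob_middle (a point): the same for the middle drawer
- knob_right (a point): the same for the right drawer
- case: flat dark metal parts case standing loose on the desk, 100 deep (x) x 150 wide (y) x 45 mm high without its lid, about 0.9 kg. Origin: centre of its underside. Its own +x points away from the robot (turned by up to 0.3 rad), +y to the robot's left, +z up. The lid is hinged along its far (+x) top rim. With the lid shut it is 50 mm high.
- case_lid (a joint): angle of the case's lid in rad: 0 shut (level), about 1.57 upright; starts 1.15 to 1.45, leaning a little towards the robot. The hinge is stiff (about 0.09 N m), so the lid stays at any angle and must be pushed all the way down; a firm stop at 0.
- lid_hinge (a point): middle of the hinge line, on the lid's inner face, 45.5 mm above the desk, at x = +50 mm of the case; the hinge line runs along the case's y
- lid_edge (a point): middle of the lid's free edge, on its outer face (the top face when shut, the face away from the robot while the lid stands up). The lid is a plate 100 mm from hinge to free edge, 150 wide and 5 mm thick, with a flat tab 50 mm wide standing 7 mm out beyond the free edge.
- paint_jar_a: small glass paint jar, 32 across x 45 mm high, standing in front of the chest's middle drawer; bystander; origin at the centre of its underside
- paint_jar_b: small glass paint jar, 32 across x 45 mm high, standing in front of the metal case; bystander; origin at the centre of its underside
- glue: white glue bottle, 36 across x 85 mm high, standing behind the metal case; bystander; origin at the centre of its underside
- tape: roll of paper tape, 50 across x 18 mm high, lying on top of the chest near its back; bystander; origin at the centre of its underside
- rotary_tool: black hand-held rotary grinder, 190 long x 48 mm thick, lying near the far side of the desk; bystander; origin under the middle of its grip
- screwdriver: screwdriver lying on the desk to the left, close to the robot; bystander; origin under its middle
- tumbler: closed drinking tumbler, 86 across x 181 mm high, standing on the left of the desk; bystander; origin at the centre of its underside
Mind the look-alikes: they are no part of the job. Leave any blue or purple look-alike of the case alone.

How it is judged:
At the end, for the whole second after the job is handed in: The left and right drawers are within 4 mm of fully shut, the case's lid is within 0.06 rad of closed (6 mm at its free edge), the middle drawer's knob is within 25 mm of where it started and that drawer still open, and the chest and the case stand level, at rest, within 25 mm of where they started (value of joint each of drawer_left, drawer_right below 0.004 m and value of joint case_lid below 0.06 rad and value of joint drawer_middle above 0.025 m and distance of each of knob_middle, chest, case from where it was at the start of the episode below 0.025 m and linear speed of each of chest, case below 0.02 m/s and angle between each of chest, case's own z axis and vertical below 0.03 rad); the robot touches nothing.
It fails at once if the middle drawer is pushed or pulled by more than 25 mm (distance of knob_middle from where it was at the start of the episode above 0.025 m).
It fails at once if the chest is lifted, tipped or shoved by more than 25 mm (distance of chest from where it was at the start of the episode above 0.025 m or height (world z) of chest above 0.012 m or angle between chest's own z axis and vertical above 0.15 rad).
It fails at once if the case is lifted, tipped or shoved by more than 25 mm (distance of case from where it was at the start of the episode above 0.025 m or height (world z) of case above 0.012 m or angle between case's own z axis and vertical above 0.15 rad).
It fails at once if another thing on the desk is moved by more than 30 mm (distance of any of paint_jar_a, paint_jar_b, glue, tape, rotary_tool, screwdriver, tumbler from where it was at the start of the episode above 0.03 m).
It fails at once if a bystander is lifted off what it stands on (height (world z) of any of paint_jar_a, paint_jar_b, glue, rotary_tool, screwdriver, tumbler above 0.02 m or height (world z) of tape above 0.095 m).
It also fails if it takes over 64 s, if anything falls off the work surface, if the arm or the gripper's body presses on something with over 40 N, if the wrist force passes 120 N, or if a joint passes its speed limit or range.

ROBOT

A 7-joint arm with a two-finger parallel gripper is mounted at the origin on the work surface. World frame = base frame: x ahead of the robot, y to its left, z up, the work surface at z = 0. Lengths are in m, angles in rad, forces in N, time in s.
With the tool pointing down it reaches from about 0.425 to 0.825 m from the base axis. Payload 3.6 kg.
Tool frame: the origin (TCP) lies on the centre line of the jaws, within the pads' length; the fingertips stand 19 mm ahead of it and the grasp point (between the pads) is the TCP; z points along the fingers, x is the direction in which the jaws open and shut, and the axes are right-handed (so a half turn about z gives the same grasp; the last joint's range is limited). The gripper opens to 93 mm and grips with 3 to 60 N. Pads are 15 mm wide; open, the fingers measure 128 mm over their backs; the gripper's body (75 mm by 188 mm) begins 65 mm behind the grasp point.
Start: joints at [1.107, 0.615, -0.013, 1.423, 0.008, 1.103, -0.04], TCP at [0.275, -0.589, 0.238] pointing down, gripper open.
Joint ranges: [-3.12, 3.12], [-0.3, 2.06], [-1.34, 1.32], [0.26, 2.42], [-1.36, 4.5], [0.01, 1.98], [-2.84, 2.84]. Speed limits (rad/s): [2.79, 2.79, 3.14, 3.14, 3.14, 3.14, 3.14].

INTERFACE

Orientations are given as a unit quaternion [x, y, z, w].
In Python, from rig import status, imaging, ticket gives the robot as it stands.
- The arm moves only by the shell command python3 -m creep 'ROWS'. ROWS is JSON, one flat list of numbers, 7 for each row, row after row: the turn, a rotation vector about the world's x, y, z in rad, then the shift along the world's x, y, z in cm, then the closure in counts, from 0 (fully open) to 255 (shut). In form: [wx, wy, wz, dx, dy, dz, hand, wx, wy, wz, dx, dy, dz, hand, ...]. A call has 1 to 8 rows; each row shifts and turns the commanded pose from where the row before left it; what a row does not reach is not made up. A row lasts 1/8 s, in which the tool goes at most 62.5 mm and 10.7 degrees, less where a joint would pass 70% of its speed; a pose out of reach is approached as far as the arm can. A call with a gripper value outside its range is refused whole. The fingers move at their own pace and stop on an object; the grip force is fixed at half the most. Time passes only in rows, so rows that do not move let the fingers close. It gives the time, the measured TCP pose, the force and the opening at its end, in the units of the state.
- status.read_state(): the state, without advancing time (a new reading comes with each control period).
- imaging.get_image(name): name is "scene" or "top" or "wrist"; returns the picture (400x640x3 uint8, red, green, blue); there is no depth.
- imaging.camera_params(name): a dict with "camera_matrix" (3x3 intrinsics, pixels), "distortion" ([k1, k2, p1, p2, k3] as OpenCV has them; the pictures are not rectified), "R" (3x3) and "t" (3): a world point X has camera coordinates R X + t. Camera axes: x right, y down, z forward; pixel columns grow to the right and rows downward; lengths in m; the calibration is good to about 2 mm. A picture is of the moment at which its call begins: read the wrist's pose just before it. camera_params takes no time and is no camera call; for the wrist camera it gives the pose at the moment of the call.
- ticket.sign_off(): hands the job in, once; it reports no verdict.
The state is a dict: "t": time; "joint_positions": joint angles; "qvel": joint speeds; "joint_torque": joint torques, N m; "eef_pos": TCP position; "tcp_rot": TCP orientation; "ft_force": force on the tool from outside, world axes, zero at the start; "wrist_torque": the same for the moment, N m; "width": finger opening in m.
Only numpy, scipy, OpenCV 4.12 (cv2) and the standard library are available. Lean on these libraries where they do the work, as an engineer would, in place of code of your own. Each camera call takes 0.05 s, during which the arm holds its last target. There are 200 camera calls.

## Working session

There is one attempt and no reset: what is moved stays moved. The work goes in short steps, Python scripts to look and compute and a shell command to move; the robot and the scene stay as the last step left them, time stands still between calls to the robot, and variables do not carry over. Pictures are saved under pics/ and viewed, about 8 in all and at most 12, crops included, and the job is handed in when it is done.

```bash
mkdir -p pics; ls; python3 - <<'E'
from rig import status, imaging
import cv2
for n in ("scene","top"):
    im=imaging.get_image(n); cv2.imwrite(f"pics/{n}0.png",im[:,:,::-1])
    p=imaging.camera_params(n); print(n,p)
s=status.read_state(); print(s["t"],s["eef_pos"],s["tcp_rot"],s["width"],s["ft_force"])
E
```

```text
pics
scene {'camera_matrix': array([[362.7323514 ,   0.        , 316.80780496],
       [  0.        , 362.7323514 , 204.82518032],
       [  0.        ,   0.        ,   1.        ]]), 'distortion': array([-0.04799676,  0.        ,  0.        ,  0.        ,  0.        ]), 'R': array([[ 0.47410786,  0.88046527, -0.00162592],
       [ 0.67964897, -0.36714616, -0.63504408],
       [-0.5597312 ,  0.29997434, -0.77247419]]), 't': array([-0.31919865, -0.27980765,  1.22071022])}
top {'camera_matrix': array([[417.28033111,   0.        , 321.84093729],
       [  0.        , 417.28033111, 206.13104525],
       [  0.        ,   0.        ,   1.        ]]), 'distortion': array([-0.02769974,  0.        ,  0.        ,  0.        ,  0.        ]), 'R': array([[ 6.55203354e-04, -9.99999749e-01,  2.68593713e-04],
       [-9.97464134e-01, -6.72657226e-04, -7.11677515e-02],
       [ 7.11679144e-02, -2.21283245e-04, -9.97464325e-01]]), 't': array([0.06862095, 0.53196036, 1.11734045])}
0.1 [ 0.27473069 -0.58833919  0.23660063] [ 8.43557380e-01 -5.37037801e-01 -9.84041470e-04 -6.15091585e-04] 0.09280148512344054 [ 0.63322149 -0.96793052  0.86585204]
```

View pics/top0.png

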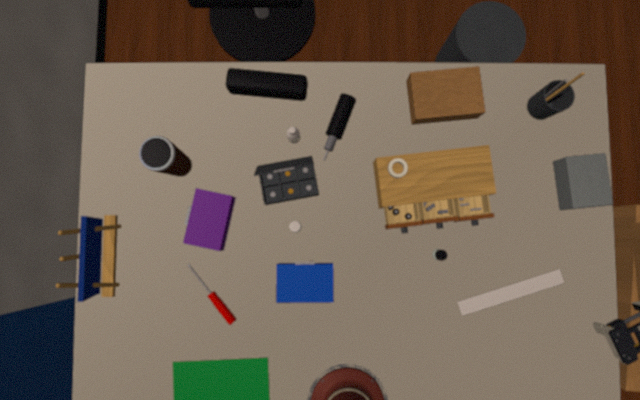

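View pics/scene0.png

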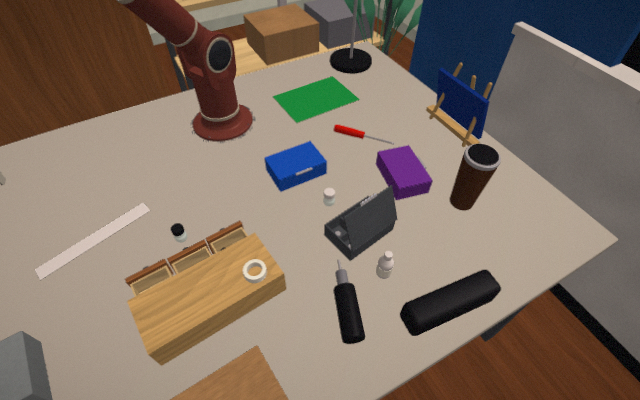

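```bash
python3 - <<'E'
import cv2,numpy as np
t=cv2.imread("pics/top0.png"); s=cv2.imread("pics/scene0.png")
r=lambda im,k:cv2.resize(im,None,fx=k,fy=k,interpolation=cv2.INTER_CUBIC)
a=r(t[120:240,240:340],4)   # 400x480
b=r(s[175:275,310:410],4)  #400x400
c=np.zeros((480,800,3),np.uint8); c[:,:400]=a; c[:400,400:]=b
cv2.imwrite("pics/c1.png",c)
a=r(t[140:270,365:505],4)  #560x520
cv2.imwrite("pics/c2.png",a)
E
```

```text
(no output)
```

View pics/c1.png

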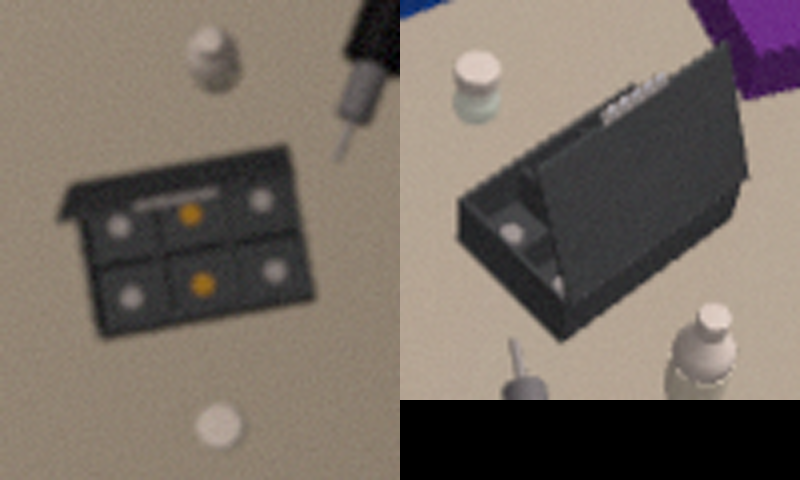

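View pics/c2.png

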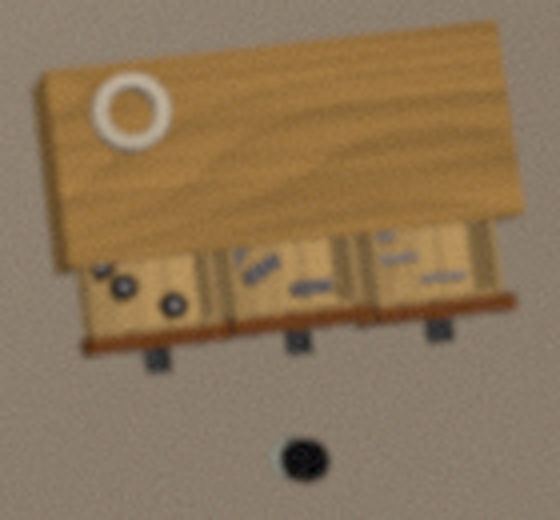

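```bash
cat > geo.py <<'E'
import numpy as np, cv2
from rig import imaging
P={n:imaging.camera_params(n) for n in("scene","top")}
def proj(n,X):
    p=P[n]; return cv2.projectPoints(np.atleast_2d(X).astype(float),cv2.Rodrigues(p["R"])[0],p["t"],p["camera_matrix"],p["distortion"])[0][:,0]
def ray(n,uv,z):
    p=P[n]; q=cv2.undistortPoints(np.array([[uv]],float),p["camera_matrix"],p["distortion"])[0,0]
    d=p["R"].T@np.array([*q,1]); c=-p["R"].T@p["t"]; return c+d*(z-c[2])/d[2]
def T(x,y,a,L):
    L=np.atleast_2d(L); c,s=np.cos(a),np.sin(a)
    return np.c_[x+c*L[:,0]-s*L[:,1],y+s*L[:,0]+c*L[:,1],L[:,2]]
E
python3 - <<'E'
from geo import *
from scipy.optimize import least_squares
c2=lambda u,v:(365+u/4-.4,140+v/4-.4); c1=lambda u,v:(240+u/4-.4,120+v/4-.4); cs=lambda u,v:(310+(u-400)/4-.4,175+v/4-.4)
L=[(.07,.15,.075),(.07,-.15,.075),(-.07,-.15,.075),(-.07,.15,.075)]
uv=np.array([c2(40,73),c2(495,22),c2(522,213),c2(66,266)])
kn=np.array([c2(158,371),c2(299,353),c2(440,341)])
def f(p):
    K=[(-.086-p[3+i],y,.046) for i,y in enumerate((.095,0,-.095))]
    return np.r_[proj("top",T(*p[:3],L))-uv,proj("top",T(*p[:3],K))-kn].ravel()
r=least_squares(f,[.5,-.2,0,.05,.05,.05]);print("chest",r.x,"\n",r.fun.reshape(-1,2).round(1).tolist())
def lid(th,s,y,o): # s from hinge, o outward
    return (.05-s*np.cos(th)+o*np.sin(th),y,.0455+s*np.sin(th)+o*np.cos(th))
tu=np.array([c1(103,338),c1(315,298)]);
sl=np.array([cs(727,42),cs(540,173)]); sb=np.array([cs(460,203),cs(460,238),cs(563,340)])
tl=np.array([c1(60,220),c1(70,185),c1(288,147)])
def g(p):
    a=p[:3];th=p[3]
    return np.r_[proj("top",T(*a,[(-.05,.075,.045),(-.05,-.075,.045)]))-tu,
     proj("scene",T(*a,[lid(th,.1,.075,.005),lid(th,.1,-.075,.005)]))-sl,
     proj("scene",T(*a,[(-.05,-.075,.045),(-.05,-.075,0),(.05,-.075,0)]))-sb,
     proj("top",T(*a,[lid(th,.1,.075,0),lid(th,.1,.075,.005),lid(th,.1,-.075,.005)]))-tl].ravel()
r=least_squares(g,[.55,.15,.1,1.3],loss='soft_l1');print("case",r.x,"\n",g(r.x).reshape(-1,2).round(1).tolist())
print("glue",ray("top",c1(209,40),.085),"jarb",ray("top",c1(219,427),.045),"jara",ray("top",c2(305,460),.045),"tape",ray("top",c2(131,111),.093),"tumb",ray("top",(158,152),.181), "black tip",ray("top",c1(337,160),.02))
E
```

```text
chest [ 0.60880284 -0.22648168  0.1171074   0.05225525  0.05140802  0.05454202] 
 [[0.2, -2.4], [-0.6, -2.5], [0.4, 2.3], [0.5, 2.4], [-0.3, 0.0], [-0.2, 0.0], [-0.0, 0.0]]
case [0.59949064 0.1595773  0.20547163 1.23628299] 
 [[-1.3, 0.0], [0.9, -1.4], [1.3, 0.3], [0.9, 0.6], [-1.3, -0.9], [-1.6, 0.8], [-0.4, 1.3], [-1.2, -0.2], [-4.1, 6.6], [1.4, 3.7]]
glue [0.72672434 0.14713113 0.085     ] jarb [0.47625454 0.14184415 0.045     ] jara [ 0.40170595 -0.24597021  0.045     ] tape [ 0.62649662 -0.12464175  0.093     ] tumb [0.64852796 0.45685617 0.181     ] black tip [0.65981664 0.06354716 0.02      ]
```

Candidates: the case is the dark one at top (288,180). The blue (305,283) and purple (209,220) boxes are look-alikes, and the wood block (445,95) is not the chest. The chest is at (435,178) with three drawers, and the crops confirm both choices. First I go to the right knob.

```bash
python3 -m creep '[0,0,-0.16,3.4,5,0,255, 0,0,-0.16,3.4,5,0,255, 0,0,0,3.4,5,0,255, 0,0,0,3.3,5,0,255, 0,0,0,3.3,4.8,0,255, 0,0,0,0,0,-5,255, 0,0,0,0,0,-5,255, 0,0,0,0,0,-3,255]'
```

```text
t: 1.1
eef_pos: [0.4418, -0.3397, 0.105]
tcp_rot: [0.747, -0.664, -0.002, 0.0]
ft_force: [0.3, 0.3, 0.5]
width: 0.0174
```

```bash
python3 -m creep '[0,0,0,0,0,-3,255, 0,0,0,0,0,-2.5,255, 0,0,0,0,0,0,255]'; python3 - <<'E'
from rig import imaging
import cv2,numpy as np
t=imaging.get_image("top")[:,:,::-1];w=imaging.get_image("wrist")[:,:,::-1]
c=np.zeros((400,800,3),np.uint8); c[:,:480]=cv2.resize(t[160:260,385:505],None,fx=4,fy=4,interpolation=2);c[:200,480:]=cv2.resize(w,(320,200))
cv2.imwrite("pics/p1.png",c)
E
```

```text
t: 1.48
eef_pos: [0.4416, -0.3398, 0.0507]
tcp_rot: [0.747, -0.665, -0.003, 0.0]
ft_force: [-0.9, -0.2, 0.7]
width: 0.0004
```

View pics/p1.png

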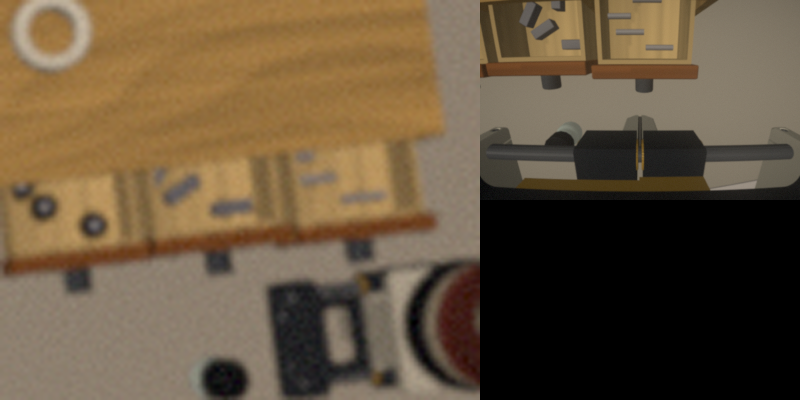

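Fingertips sit centred in front of the right knob and clear of the jar. Pushing.

```bash
python3 -m creep '[0,0,0,0.99,0.12,0,255, 0,0,0,0.99,0.12,0,255, 0,0,0,0.99,0.12,0,255, 0,0,0,0.99,0.12,0,255, 0,0,0,0.99,0.12,0,255, 0,0,0,0.99,0.12,0,255, 0,0,0,0.5,0.06,0,255]'; python3 -m creep '[0,0,0,0.3,0.035,0,255, 0,0,0,0.3,0.035,0,255]'; python3 -m creep '[0,0,0,0.3,0.035,0,255]'; python3 -m creep '[0,0,0,0.2,0.023,0,255]'
```

```text
t: 2.45
eef_pos: [0.5081, -0.3331, 0.0525]
tcp_rot: [0.747, -0.664, 0.0, -0.0]
ft_force: [-0.9, -0.8, 1.6]
width: 0.0002
t: 2.7
eef_pos: [0.5132, -0.3325, 0.0526]
tcp_rot: [0.747, -0.665, -0.0, 0.0]
ft_force: [-1.3, -0.5, 0.0]
width: 0.0002
t: 2.82
eef_pos: [0.5162, -0.3321, 0.0526]
tcp_rot: [0.747, -0.665, -0.0, 0.0]
ft_force: [-2.5, -0.9, -0.5]
width: 0.0002
t: 2.95
eef_pos: [0.5184, -0.3319, 0.0526]
tcp_rot: [0.747, -0.665, -0.0, 0.0]
ft_force: [-0.5, -0.5, -0.6]
width: 0.0005
```

```bash
for i in 1 2 3; do python3 -m creep '[0,0,0,0.2,0.023,0,255]' | grep -E "eef|ft"; done
```

```text
eef_pos: [0.5203, -0.3317, 0.0526]
ft_force: [-1.3, -0.5, -0.1]
eef_pos: [0.5224, -0.3314, 0.0526]
ft_force: [-2.1, -0.7, -0.4]
eef_pos: [0.5229, -0.3313, 0.0525]
ft_force: [-6.0, -0.0, 3.3]
```

```bash
for i in 1 2; do python3 -m creep '[0,0,0,0.07,0.008,0,255]' | grep -E "eef|ft"; done
```

```text
eef_pos: [0.5229, -0.3313, 0.0525]
ft_force: [-5.6, -0.6, 3.5]
eef_pos: [0.5229, -0.3314, 0.0526]
ft_force: [-6.4, -0.9, 4.2]
```

```bash
python3 -m creep '[0,0,0,-3,-0.35,0,255, 0,0,0,-3,-0.35,0,255, 0,0,0,0,0,4,255, 0,0,0,0,0,3,255, 0,0,0,-1.3,6.1,0,255, 0,0,0,-1.3,6.2,0,255, 0,0,0,-1.3,6.3,0,255, 0,0,0,0,0,0,255]'
```

```text
t: 4.58
eef_pos: [0.4276, -0.1484, 0.1229]
tcp_rot: [0.751, -0.661, -0.001, -0.002]
ft_force: [0.5, -0.8, 0.4]
width: 0.0004
```

```bash
python3 -m creep '[0,0,0,-0.6,-0.4,0,255, 0,0,0,0,0,-4,255, 0,0,0,0,0,-3,255, 0,0,0,0,0,0,255]'; python3 - <<'E'
from rig import imaging
import cv2,numpy as np
t=imaging.get_image("top")[:,:,::-1];w=imaging.get_image("wrist")[:,:,::-1]
c=np.zeros((400,800,3),np.uint8); c[:,:480]=cv2.resize(t[160:260,385:505],None,fx=4,fy=4,interpolation=2);c[:200,480:]=cv2.resize(w,(320,200))
cv2.imwrite("pics/p2.png",c)
E
```

```text
t: 5.08
eef_pos: [0.4203, -0.1605, 0.0512]
tcp_rot: [0.746, -0.666, -0.001, 0.001]
ft_force: [0.3, 0.8, 0.7]
width: 0.0004
```

View pics/p2.png

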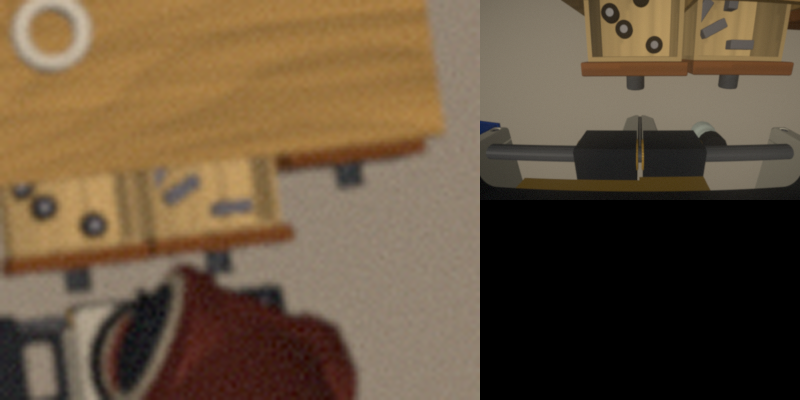

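Right drawer is flush with the carcass and the middle one unmoved. The finger is about 5 mm right of the left knob, so I correct that and push.

```bash
python3 -m creep '[0,0,0,0.99,0.6,0,255, 0,0,0,0.99,0.15,0,255, 0,0,0,0.99,0.12,0,255, 0,0,0,0.99,0.12,0,255, 0,0,0,0.99,0.12,0,255, 0,0,0,0.99,0.12,0,255, 0,0,0,0.9,0.11,0,255]'; for i in 1 2 3; do python3 -m creep '[0,0,0,0.3,0.035,0,255]' | grep -E "eef|ft"; done
```

```text
t: 6.05
eef_pos: [0.4902, -0.1451, 0.0525]
tcp_rot: [0.747, -0.665, -0.0, 0.0]
ft_force: [-1.1, -0.4, 1.9]
width: 0.0005
eef_pos: [0.4935, -0.1447, 0.0525]
ft_force: [-1.7, 0.7, 0.3]
eef_pos: [0.4956, -0.1445, 0.0526]
ft_force: [-1.7, 0.3, 0.7]
eef_pos: [0.4985, -0.1442, 0.0526]
ft_force: [-2.2, -0.2, 0.4]
```

```bash
for i in 1 2 3; do python3 -m creep '[0,0,0,0.15,0.017,0,255]' | grep -E "eef|ft"; done
```

```text
eef_pos: [0.5002, -0.144, 0.0525]
ft_force: [-1.8, 0.7, -0.1]
eef_pos: [0.5008, -0.1439, 0.0525]
ft_force: [-4.0, -0.1, 2.2]
eef_pos: [0.5009, -0.1439, 0.0525]
ft_force: [-6.4, -1.0, 5.7]
```

```bash
python3 -m creep '[0,0,0,-4,-0.47,0,255, 0,0,0,0,0,5,255, 0,0,0,0,0,5,255, 0,0,0,0,0,5,255, 0,0,0.09,3,4.6,0,255, 0,0,0,3,4.6,0,255, 0,0,0,3,4.6,0,255, 0,0,0,3,4.6,0,255]'; python3 -m creep '[0,0,0,3,4.6,0,255, 0,0,0,3,4.6,0,255, 0,0,0,3,4.6,0,255, 0,0,0,0,0,0,255]'
```

```text
t: 7.8
eef_pos: [0.5854, 0.0377, 0.2033]
tcp_rot: [0.776, -0.63, 0.001, -0.002]
ft_force: [0.7, -0.3, 0.4]
width: 0.0003
t: 8.3
eef_pos: [0.6743, 0.1813, 0.2016]
tcp_rot: [0.779, -0.627, -0.001, -0.003]
ft_force: [0.1, -0.5, 0.0]
width: 0.0008
```

```bash
python3 -m creep '[0,0,0,0.3,-0.5,-3,255, 0,0,0,0,0,-2.7,255, 0,0,0,0,0,0,255]'; python3 - <<'E'
from rig import imaging
import cv2,numpy as np
t=imaging.get_image("scene")[:,:,::-1];w=imaging.get_image("wrist")[:,:,::-1];u=imaging.get_image("top")[:,:,::-1]
c=np.zeros((400,800,3),np.uint8); c[:,:400]=cv2.resize(t[150:300,290:440],(400,400),interpolation=2);c[:250,400:]=cv2.resize(w,(400,250))
c[250:,400:]=cv2.resize(u[140:260,370:530],(400,300))[:150] 
cv2.imwrite("pics/p3.png",c)
E
```

```text
t: 8.68
eef_pos: [0.6749, 0.1674, 0.1434]
tcp_rot: [0.776, -0.631, -0.001, 0.002]
ft_force: [0.2, 0.0, -0.4]
width: 0.0003
```

View pics/p3.png

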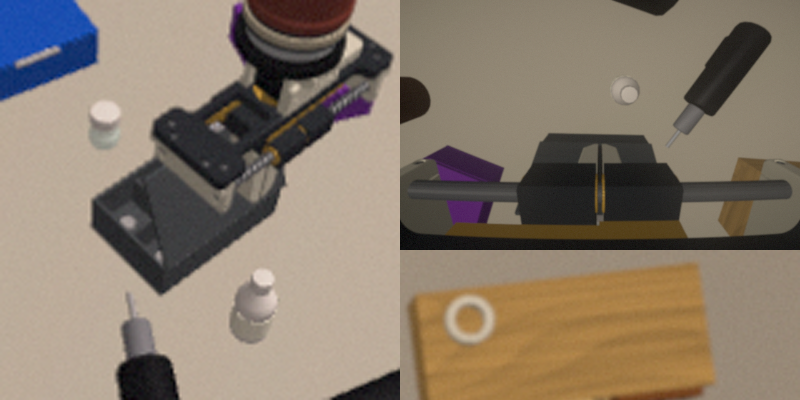

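Fingertips are behind the lid's outer face, well clear of the glue. Now approach and tip the lid over.

```bash
python3 -m creep '[0,0,0,-1,-0.2,0,255, 0,0,0,-1,-0.2,0,255, 0,0,0,-0.9,-0.2,0,255, 0,0,0,0,0,0,255]'|grep -E "eef|ft"; for i in 1 2 3 4; do python3 -m creep '[0,0,0,-0.4,-0.08,0,255]'|grep -E "eef|ft"; done
```

```text
eef_pos: [0.6465, 0.1625, 0.1461]
ft_force: [-0.7, -0.1, 0.5]
eef_pos: [0.6434, 0.1619, 0.1458]
ft_force: [0.5, -1.2, 1.1]
eef_pos: [0.6391, 0.161, 0.1455]
ft_force: [-0.2, 0.0, 1.2]
eef_pos: [0.635, 0.1602, 0.1455]
ft_force: [-0.3, -0.1, 0.7]
eef_pos: [0.6315, 0.1595, 0.1457]
ft_force: [0.5, 0.3, -0.2]
```

```bash
python3 -m creep '[0,0,0,-0.77,-0.16,-0.35,255, 0,0,0,-0.77,-0.16,-0.35,255, 0,0,0,-0.68,-0.14,-0.49,255, 0,0,0,-0.68,-0.14,-0.49,255, 0,0,0,0,0,0,255]'|grep -E "eef|ft"; python3 - <<'E'
from rig import imaging
import cv2,numpy as np
t=imaging.get_image("scene")[:,:,::-1];u=imaging.get_image("top")[:,:,::-1]
c=np.hstack([cv2.resize(t[150:300,290:440],(400,400),interpolation=2),cv2.resize(u[120:240,240:360],(400,400),interpolation=2)])
cv2.imwrite("pics/p4.png",c)
E
```

```text
eef_pos: [0.6009, 0.153, 0.1281]
ft_force: [-0.1, -0.4, 0.7]
```

View pics/p4.png

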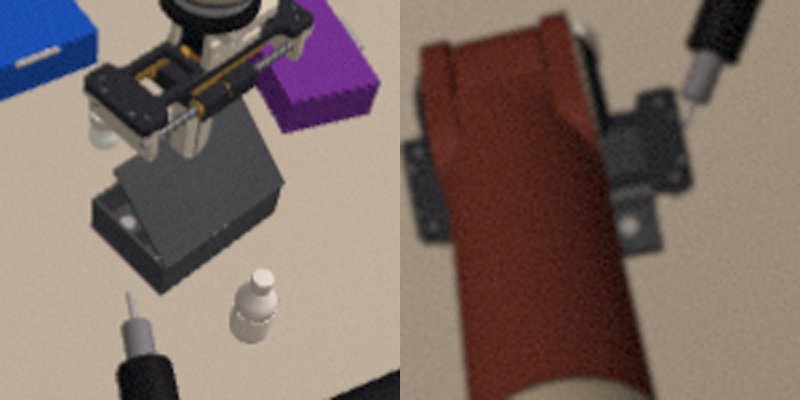

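The lid is following the finger down and the case is unmoved. Continue the arc.

```bash
python3 -m creep '[0,0,0,-0.57,-0.12,-0.61,255, 0,0,0,-0.57,-0.12,-0.62,255, 0,0,0,-0.44,-0.09,-0.72,255, 0,0,0,-0.44,-0.09,-0.72,255, 0,0,0,-0.29,-0.06,-0.8,255, 0,0,0,-0.29,-0.06,-0.8,255, 0,0,0,0,0,0,255]'|grep -E "eef|ft"; for i in 1 2; do python3 -m creep '[0,0,0,-0.1,-0.02,-0.5,255]'|grep -E "eef|ft"; done
```

```text
eef_pos: [0.5753, 0.1477, 0.0852]
ft_force: [1.0, 0.5, -0.2]
eef_pos: [0.5756, 0.1479, 0.0813]
ft_force: [-0.7, -0.7, 0.5]
eef_pos: [0.5746, 0.1477, 0.0761]
ft_force: [-0.1, -0.4, 0.3]
```

```bash
for i in 1 2 3; do python3 -m creep '[0,0,0,0,0,-0.2,255]'|grep -E "eef|ft"; done; for i in 1 2; do python3 -m creep '[0,0,0,0,0,-0.1,255]'|grep -E "eef|ft"; done
```

```text
eef_pos: [0.574, 0.1476, 0.0738]
ft_force: [-0.7, -0.1, 0.4]
eef_pos: [0.574, 0.1476, 0.072]
ft_force: [-0.1, -0.8, 0.3]
eef_pos: [0.5741, 0.1476, 0.0701]
ft_force: [-1.5, 1.2, 0.3]
eef_pos: [0.5742, 0.1476, 0.0698]
ft_force: [-2.0, -1.1, 8.4]
eef_pos: [0.5742, 0.1476, 0.0697]
ft_force: [-4.3, -0.5, 13.5]
```

```bash
python3 -m creep '[0,0,0,0,0,3,255, 0,0,0,0,0,5,255, 0,0,0,0,0,5,255, 0,0,0,0,0,5,255, 0,0,0,-1,-6,0,255, 0,0,0,-1,-6,0,255, 0,0,0,-1,-6,0,255, 0,0,0,-1,-6,0,255]'; python3 -m creep '[0,0,0,-1,-6,0,255, 0,0,0,-1,-6,0,255, 0,0,0,-1,-6,0,255, 0,0,0,-1,-6,0,255, 0,0,0,0,-6,0,255, 0,0,0,0,-5,0,255, 0,0,0,0,0,0,255]';python3 - <<'E'
from rig import imaging
import cv2,numpy as np
t=imaging.get_image("scene")[:,:,::-1];u=imaging.get_image("top")[:,:,::-1]
c=np.zeros((600,800,3),np.uint8)
c[:300,:400]=cv2.resize(t[175:275,300:433],(400,300),interpolation=2)
c[:300,400:]=cv2.resize(u[120:240,240:400],(400,300),interpolation=2)
c[300:,:400]=cv2.resize(u[140:265,360:527],(400,300),interpolation=2)
c[300:,400:]=cv2.resize(t[210:370,100:313],(400,300),interpolation=2)
cv2.imwrite("pics/p5.png",c)
E
```

```text
t: 13.3
eef_pos: [0.5338, -0.0942, 0.2483]
tcp_rot: [0.776, -0.63, 0.0, -0.0]
ft_force: [0.5, -0.2, 0.1]
width: 0.0002
t: 14.18
eef_pos: [0.4912, -0.4477, 0.2471]
tcp_rot: [0.774, -0.633, -0.0, 0.002]
ft_force: [0.3, 0.3, -1.2]
width: 0.0008
```

View pics/p5.png

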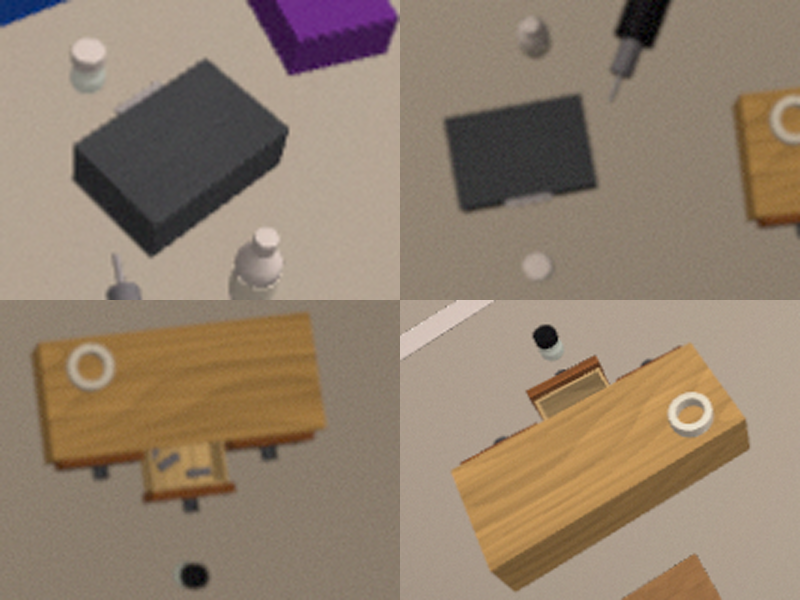

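```bash
python3 -c "
from rig import ticket
print(ticket.sign_off())"
```

```text
the job is handed in; nothing more can be done
None
```

The left and right drawers are shut and the case lid is closed. I pushed all three with closed fingertips only, and handed the job in at about 14 s of the 64 s allowed.

- **Drawers:** each was pushed until it hit its stop, at about 6 N. The two stop positions agree to within about 1–2 mm given the chest's size and yaw. The last pictures show both fronts flush with the chest.
- **Middle drawer and chest:** the middle drawer is still open and looks unmoved. The chest's back-left corner is at the same pixel as before.
- **Lid:** I pushed it over from behind and down. It stopped firmly at 13.5 N, with the fingertips about 50.7 mm above the desk; the case is 50 mm high when shut. The pictures show it lying flat, and nothing around it has visibly moved.
- **Hand:** it ended about 0.25 m up and well clear of everything.

One measurement disagreed: the chest's top looked about 15 mm shallower than its stated 140 mm depth. I took this as the drawer fronts standing ahead of the body, and went by the contact forces instead. No check failed, but I did not compute exact end values for the joints.

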